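# Show the remote to the video call

### The arm

A 6-joint arm with a two-finger parallel gripper is mounted at the origin on the work surface. World frame = base frame: x ahead of the robot, y to its left, z up, the work surface at z = 0. Lengths are in mm, angles in rad, forces in N, time in s.
With the tool pointing down it reaches from about 275 to 725 mm from the base axis. Payload 5.6 kg.
Tool frame: the origin (TCP) lies between the finger pads; the fingertips stand 8 mm ahead of it and the grasp point (between the pads) lies 11 mm behind it; z points along the fingers, x is the direction in which the jaws open and shut, and the axes are right-handed (so a half turn about z gives the same grasp; the last joint's range is limited). The gripper opens to 85 mm and grips with 20 to 120 N. Pads are 22 mm wide; open, the fingers measure 114 mm over their backs; the gripper's body (76 mm by 85 mm) begins 54 mm behind the grasp point. The pads swing forward as they close: fully open they stand 13 mm farther back than shut.
Start: joints at [-0.956, 0.255, 0.108, 0, -1.424, -0.285], TCP at [178.139, -520.346, 239.283] pointing down, gripper open.
Joint ranges: [-2.95, 2.95], [-1.21, 1.97], [-1.09, 1.5], [-2.87, 1.71], [-2.94, -0.07], [-3.05, 3.05]. Speed limits (rad/s): [2.57, 2.57, 3.14, 3.14, 3.14, 3.14].

### API

Orientations are given as a unit quaternion [x, y, z, w].
In Python, from bench import * gives the robot as it stands. The module is installed in compiled form; this text tells all that it offers.
- The arm moves only by the shell command python3 -m creep 'ROWS' [FORCE]. ROWS is JSON, a list of rows, each a list of 7 numbers: the shift along the tool's x, y, z in cm, then the turn, a rotation vector about the tool's x, y, z in rad, then the finger opening in cm, from 0 to 8.54. A call has 1 to 12 rows; each row is the pose to reach, as a shift and turn from the pose measured when the call began, along the tool's axes at that moment; what a row does not reach only later rows make up. A row lasts 1/10 s, in which the tool goes at most 50 mm and 8.59 degrees, less where a joint would pass 70% of its speed; a pose out of reach is approached as far as the arm can. A call with a gripper value outside its range is refused whole. The fingers move at their own pace and stop on an object; FORCE is the grip in N (left out, the last holds). Time passes only in rows, so rows that repeat a pose let the fingers close. It gives the time, the measured TCP pose, the force and the opening at its end, in the units of the state.
- sense(): the state, without advancing time (a new reading comes with each control period).
- grab_frame(name): name is "scene" or "side" or "wrist"; returns a dict with "frame" (480x640x3 uint8, red, green, blue), "z_map" (480x640 float32, mm along the optical axis (not along the pixel's ray), 0 where there is no reading), "mtx" (3x3 intrinsics, pixels), "rvec" (rotation vector, rad) and "tvec" (3), from world to camera coordinates, as OpenCV has them; the wrist camera has in their place "tool_from_camera" (4x4, takes a point from camera to tool coordinates, whose origin is the TCP and whose axes are the tool frame's). Camera axes: x right, y down, z forward; pixel columns grow to the right and rows downward; lengths in mm; the calibration is good to about 2 mm. A picture is of the moment at which its call begins: read the wrist's pose just before it.
- close_job(): hands the job in, once; it reports no verdict.
The state is a dict: "time": time; "q": joint angles; "joint_velocities": joint speeds; "joint_torque": joint torques, N m; "tool_pos": TCP position; "tcp_rot": TCP orientation; "ft_force": force on the tool from outside, world axes, zero at the start; "torque": the same for the moment, N m; "grip_width": finger opening in mm.
Only numpy, scipy, OpenCV 4.12 (cv2) and the standard library are available. Lean on these libraries where they do the work, as an engineer would, in place of code of your own. Each camera call takes 0.05 s, during which the arm holds its last target.

### The job

Press the red call button on the charging dock down to its stop to start the video call, then lift the beige remote with the blue top end out of its silicone pocket. Hold it up, top end upwards, with its blue-keyed face towards the phone and square to it (leaning just as the phone leans), the middle of that face 15 cm straight out from the phone's front lens, and finish still holding it there, motionless. Leave the phone's tilt, the other remote and everything else on the shelf as they are.

Things in the scene. Friction and masses are not known exactly. Their poses are not given: they have to be found in the camera images.
- dock: Fixed aluminium charging dock. Base plate 130 x 190 mm, 14 mm high, from x -80 to +50 mm and y -140 to +50 mm in its frame; origin on the shelf right under the phone's tilt hinge; z up, -x is the side the phone's screen looks to (roughly towards the robot). A 16 mm deep post behind the phone carries the hinge 120 mm above the shelf.
- phone (a joint): Lean of the phone about the dock's y axis through the hinge (120 mm above the shelf), rad: 0 upright, grows as the top leans back (dock +x) so that the lens looks upwards; starts between 0.05 and 0.35. Stiff, stays as set. The black phone stands portrait in a cradle: 74 wide, 150 tall, 9 mm thick, its middle on the hinge.
- lens (a point): Front lens of the phone: small round spot on the screen side, in the middle of the width, 20 mm below the phone's top edge, 55 mm above the hinge and 8 mm in front of it along the phone. Axes: of the phone; it looks along its own -x, z runs up along the phone, y along its width.
- focus (a point): Point in the air 150 mm straight out of the lens (along the lens's -x), where the middle of the remote's key face must be; same axes as the lens. With the remote shown rightly the remote's x, y and z axes are parallel to these x, y and z.
- call_button (a joint): Travel of the red push button, m: 0 up, 0.006 fully down. Sprung, about 5 N fully down, and springs back.
- call_button_top (a point): Middle of the top of the red button (32 mm across, in a black ring housing 48 mm across), 36 mm above the shelf, on the dock's base plate at x -45, y -105 mm in the dock's frame; pressed straight down.
- holder: Fixed grey-green silicone holder, 70 mm high, with two upright pockets one behind the other along its x, centres at x -31 and +31 mm; each pocket inside is 24 (x) by 52 (y) mm, walls 6 mm, floor 12 mm above the shelf. Origin on the shelf under its middle.
- remote_blue: Beige remote with blue top end, blue keys and a blue ring, standing upright in one of the two pockets (either one), loose by 3 mm all round. 18 thick (x), 46 wide (y), 160 tall (z) mm, about 0.11 kg, rigid, with flat sides: it is best gripped from above across its 46 mm width, near the top, so that the keys stay in view. Origin: middle of its foot; z to the blue top end; the key face looks along its +x. It stands 102 mm out of the holder.
- keys_middle (a point): Middle of the blue-keyed face of that remote: at x +9, y 0, z +80 mm in the remote's frame.
- keys_sight (a point): Point 150 mm straight out of the middle of that key face (remote x +159, z +80 mm); it falls on the lens when the remote is shown rightly.
- remote_black: The other beige remote, black top end and dark keys, same size and frame, standing in the other pocket, 62 mm away. To be left in its pocket.
- vase: Black ceramic vase, 110 mm across, 175 mm tall, loose; origin under its middle. Bystander.
- marble_jar: Blue glass jar of marbles with a steel clip-on lid, 86 mm across, 97 mm tall, loose; origin under its middle. Bystander.
- figurine: Brass figurine on a round walnut foot, 56 mm across, 92 mm tall, loose; origin under its middle. Bystander.
- mug: White mug, 80 mm across, 90 mm tall, handle at its +y, loose; origin under its middle. Bystander.
Not all that is in view belongs to the job. Leave any orange look-alike of the remote_blue alone.

How it is judged (in metres and radians):
On the way, in this order (a step that is already met when the one before it is completed fails the run):
1. the red call button is pressed down (at least 4.5 of its 6 mm) (value of joint call_button above 0.0045 m), for 0.05 s.
2. the remote with the blue end is lifted out of its pocket in the fingers (height (world z) of remote_blue above 0.075 m and contact force between the fingers and remote_blue above 1 N), for 0.2 s.
At the end, for the whole second after the job is handed in: Blue-ended remote held still in the fingers, touching nothing else; middle of its key face within 30 mm along and 20 mm across of the point 150 mm out from the lens; facing it, top up, axes within 0.2 rad of the phone's; lens within 10 mm, other remote within 25 mm and upright (x of keys_middle in the frame of focus between -0.03 and 0.03 m and y of keys_middle in the frame of focus between -0.02 and 0.02 m and z of keys_middle in the frame of focus between -0.02 and 0.02 m and x of keys_sight in the frame of focus above 0.09 m and angle between the x axis of remote_blue and the x axis of focus, either way round below 0.2 rad and angle between the z axis of remote_blue and the z axis of focus, either way round below 0.2 rad and angle between remote_blue's own z axis and vertical below 1 rad and contact force between the fingers and remote_blue above 1 N and height (world z) of remote_blue above 0.06 m and contact force between remote_blue and dock below 0.2 N and contact force between remote_blue and holder below 0.2 N and contact force between remote_blue and remote_black below 0.2 N and linear speed of remote_blue below 0.03 m/s and angular speed of remote_blue below 0.2 rad/s and distance of lens from where it was at the start of the episode below 0.01 m and distance of remote_black from where it was at the start of the episode below 0.025 m and angle between remote_black's own z axis and vertical below 0.25 rad); the arm keeps its last pose, push and grip.
It fails at once if the phone or its tilt is disturbed (lens moved over 15 mm) (distance of lens from where it was at the start of the episode above 0.015 m).
It fails at once if the other remote is pulled from its place (over 30 mm) (distance of remote_black from where it was at the start of the episode above 0.03 m).
It fails at once if an ornament or the mug is pushed over 30 mm or tipped (distance of any of vase, marble_jar, figurine, mug from where it was at the start of the episode above 0.03 m or angle between any of vase, marble_jar, figurine, mug's own z axis and vertical above 0.35 rad).
It also fails if it takes over 48 s, if anything falls off the work surface, if the arm or the gripper's body presses on something with over 40 N, if the wrist force passes 120 N, or if a joint passes its speed limit or range.

## Working session

There is one attempt and no reset: what is moved stays moved. The work goes in short steps, Python scripts to look and compute and a shell command to move; the robot and the scene stay as the last step left them, time stands still between calls to the robot, and variables do not carry over. Pictures are saved under pics/ and viewed, and the job is handed in when it is done.

```bash
mkdir -p pics
cat > h.py <<'E'
from bench import *
import numpy as np, cv2
from scipy.spatial.transform import Rotation as R
def save(n,f): cv2.imwrite(f'pics/{n}.png',cv2.cvtColor(f,cv2.COLOR_RGB2BGR))
def cloud(d,st=None):
    K=d['mtx'];z=d['z_map'].astype(float)
    v,u=np.mgrid[0:480,0:640]
    P=np.stack([(u-K[0,2])/K[0,0]*z,(v-K[1,2])/K[1,1]*z,z],-1)
    if 'rvec' in d:
        M=cv2.Rodrigues(np.array(d['rvec'],float))[0]; t=np.array(d['tvec'],float).ravel()
        W=(P-t)@M
    else:
        T=np.array(d['tool_from_camera']); P=P@T[:3,:3].T+T[:3,3]
        W=P@R.from_quat(st['tcp_rot']).as_matrix().T+np.array(st['tool_pos'])
    W[z<=0]=np.nan
    return W
E
python3 - <<'E'
from h import *
s=sense();print(s)
for n in ['scene','side','wrist']:
    st=sense();d=grab_frame(n);save(n+'0',d['frame'])
    np.savez(f'{n}0.npz',W=cloud(d,st),f=d['frame']);print(n,d['mtx'])
E
```

```text
{'time': 0.0, 'q': array([-9.56404658e-01,  2.55745453e-01,  1.07007604e-01, -4.59404494e-04,
       -1.42390744e+00, -2.84573626e-01]), 'joint_velocities': array([-3.43539715e-04,  1.20915563e-03, -7.43081233e-04,  1.58738349e-03,
       -1.41844187e-07, -2.29054362e-03]), 'joint_torque': array([-9.08502316e-04, -3.86621940e+01,  2.37938118e+01,  5.36516413e+00,
       -6.23708504e-03, -3.13991873e-07]), 'tool_pos': array([ 178.01020619, -519.88814038,  238.40015408]), 'tcp_rot': array([ 5.81460453e-01,  8.13574112e-01,  5.19238694e-04, -7.97917404e-04]), 'ft_force': array([ 0.87442618, -0.1981483 ,  0.12614537]), 'torque': array([-0.00049451,  0.03561694,  0.00195924]), 'grip_width': 85.45981738929217}
scene [[517.14826114   0.         321.8385106 ]
 [  0.         517.14826114 245.40210885]
 [  0.           0.           1.        ]]
side [[535.14691559   0.         309.68964692]
 [  0.         535.14691559 246.25939208]
 [  0.           0.           1.        ]]
wrist [[338.32513487   0.         323.52958478]
 [  0.         338.32513487 239.07228627]
 [  0.           0.           1.        ]]
```

View pics/scene0.png

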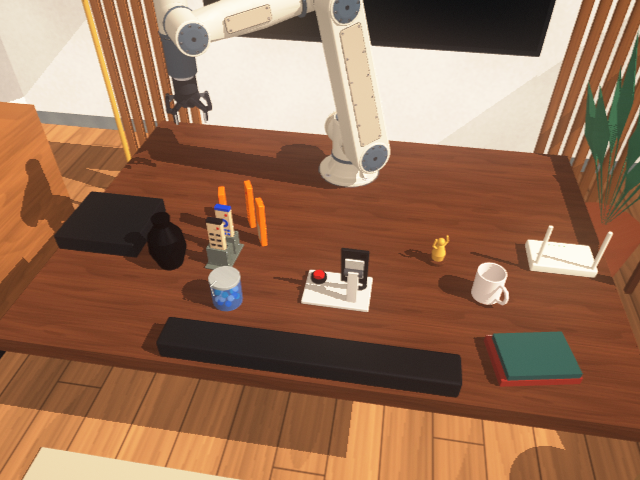

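View pics/side0.png

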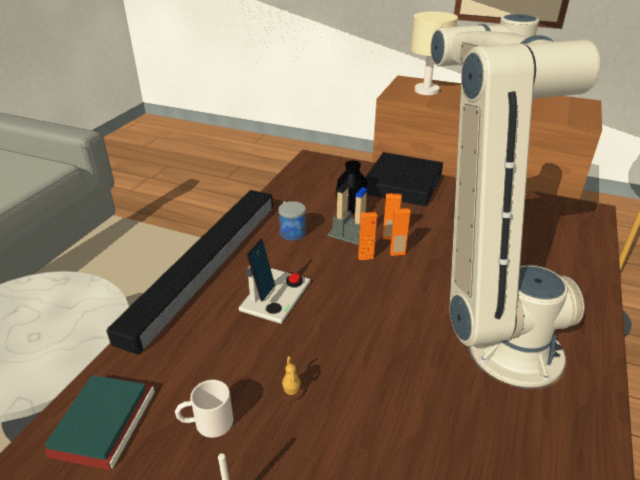

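View pics/wrist0.png

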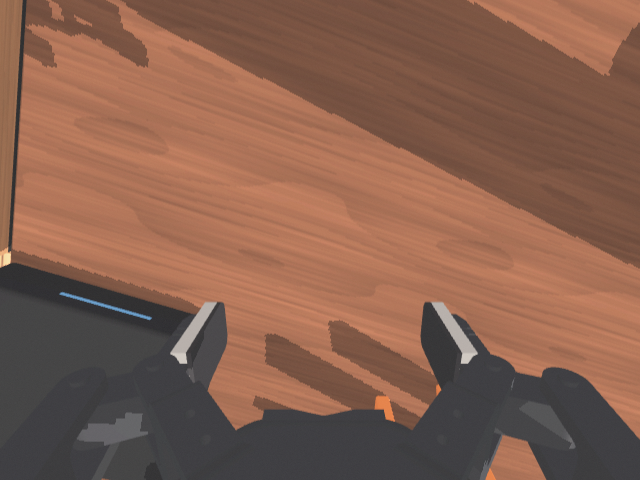

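Candidates: the beige blue-topped remote at scene (224,222) / side (361,207) is the target. The black-topped beige remote is at scene (216,240) / side (343,210). Orange look-alikes are at scene (223,205), (250,205) and (262,222). Next I take a close crop to check the choice and measure.

Run:
```python
from h import *
a=np.load('scene0.npz')['f'];b=np.load('side0.npz')['f']
c=np.hstack([cv2.resize(a[170:320,180:280],(400,600),interpolation=cv2.INTER_CUBIC),cv2.resize(b[150:270,310:390],(400,600),interpolation=cv2.INTER_CUBIC)])
save('crop1',c)
c=np.hstack([cv2.resize(a[235:315,295:385],(400,356),interpolation=cv2.INTER_CUBIC),cv2.resize(b[230:330,225:325],(400,356),interpolation=cv2.INTER_CUBIC)])
save('crop2',c)
for n in ['scene','side']:
    D=np.load(n+'0.npz');W=D['W'];f=D['f'].astype(int)
    r,g,bl=f[...,0],f[...,1],f[...,2]
    red=(r>150)&(g<60)&(bl<60)
    blue=(bl>120)&(r<70)&(g<110)
    for nm,m,box in [('red',red,(300,260,340,300) if n=='scene' else (270,260,320,300)),('blue',blue,(205,195,245,245) if n=='scene' else (345,180,375,230))]:
        mm=np.zeros_like(m);x0,y0,x1,y1=box;mm[y0:y1,x0:x1]=m[y0:y1,x0:x1]
        v,u=np.nonzero(mm);P=W[mm]
        print(n,nm,len(P),u.mean(),v.mean(),np.nanmedian(P,0),np.nanmin(P,0),np.nanmax(P,0))
```

```text
scene red 82 318.9390243902439 274.0731707317073 [613.17200775 -16.13579333  35.40503596] [589.3337756  -32.09134802  24.70870103] [626.28531033  -2.57215193  41.72867465]
scene blue 100 222.55 210.86 [ 524.74287567 -316.07874922  170.78536884] [ 509.38374232 -339.89611731   76.41509447] [ 533.84463322 -297.16822227  177.33461548]
side red 71 293.5633802816901 277.77464788732397 [604.10123887  -9.09646333  33.17538741] [591.79222548 -32.44625439  19.70499492] [618.83732536   1.72563846  37.58044506]
side blue 54 360.4259259259259 192.09259259259258 [ 513.98983517 -306.91448324  169.8186181 ] [ 505.82247485 -425.25351389   93.61518459] [ 564.52247131 -286.58906821  173.95154486]
```

View pics/crop1.png

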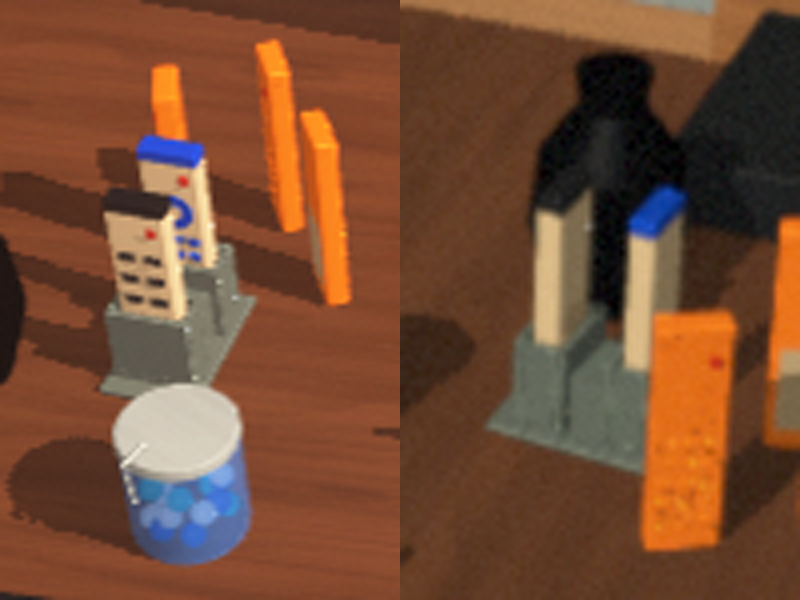

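View pics/crop2.png

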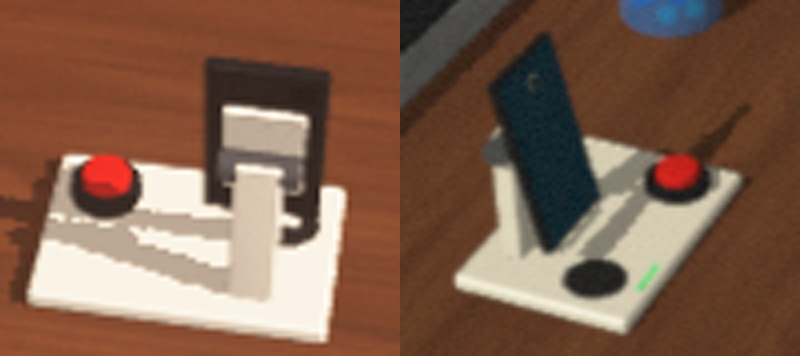

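Run:
```python
from h import *
np.set_printoptions(precision=1,suppress=True)
for n,box in [('scene',(295,240,385,315)),('side',(232,235,320,325))]:
    D=np.load(n+'0.npz');W=D['W'];f=D['f'].astype(int)
    x0,y0,x1,y1=box
    m=np.zeros((480,640),bool);m[y0:y1,x0:x1]=True
    plate=m&(np.abs(W[...,2]-14)<5)
    P=W[plate]; r=cv2.minAreaRect(P[:,:2].astype(np.float32)); print(n,'plate',len(P),r,cv2.boxPoints(r))
    # phone plane
    dark=m&(f.sum(-1)<150)&(W[...,2]>70)
    P=W[dark]; 
    if len(P)>20:
        for _ in range(4):
            c=P.mean(0);U=np.linalg.svd(P-c)[2];nrm=U[2];d=(P-c)@nrm;P=P[np.abs(d)<max(2*d.std(),2)]
        print(n,'phone',len(P),c,nrm*np.sign(-nrm[0]),P.min(0),P.max(0))
# remotes
for n,box in [('scene',(195,185,250,280)),('side',(325,180,378,250))]:
    D=np.load(n+'0.npz');W=D['W'];f=D['f'].astype(int)
    x0,y0,x1,y1=box
    m=np.zeros((480,640),bool);m[y0:y1,x0:x1]=True
    m&=(W[...,0]>470)&(W[...,0]<640)&(W[...,1]<-250)&(W[...,1]>-380)
    P=W[m&(W[...,2]>166)&(W[...,2]<178)];print(n,'tops',len(P));
    for lo,hi in [(470,545),(545,640)]:
        Q=P[(P[:,0]>lo)&(P[:,0]<hi)]
        if len(Q)>4: print(Q.mean(0),cv2.minAreaRect(Q[:,:2].astype(np.float32)))
    P=W[m&(W[...,2]>66)&(W[...,2]<74)]; print('holdertop',len(P),cv2.minAreaRect(P[:,:2].astype(np.float32)))
# others: heights map clusters
for n in ['scene','side']:
    D=np.load(n+'0.npz');W=D['W']
    m=(W[...,2]>30)&(W[...,0]>300)&(W[...,0]<760)&(np.abs(W[...,1])<600)
    m[(W[...,2]>400)]=False
    k,l,s,c=cv2.connectedComponentsWithStats(m.astype(np.uint8))
    for i in range(1,k):
        if s[i,4]>30:
            Q=W[l==i];print(n,c[i],s[i,4],np.percentile(Q,2,0),np.percentile(Q,98,0))
```

```text
scene plate 1547 ((640.530517578125, 40.40546798706055), (189.7399444580078, 136.68638610839844), 89.10792541503906) [[570.7 -53.4]
 [707.4 -55.5]
 [710.3 134.2]
 [573.7 136.3]]
scene phone 287 [665.   89.9 160.4] [-1.   0.   0.2] [643.5  53.2  70.3] [675.  121.5 199.2]
side plate 1365 ((689.1336059570312, -30.239517211914062), (218.9217529296875, 407.9815979003906), 29.64354133605957) [[ 493.1   92.9]
 [ 694.9 -261.7]
 [ 885.2 -153.4]
 [ 683.4  201.2]]
side phone 664 [649.1  92.6 134.8] [-1.   0.   0.2] [633.4  51.2  70.3] [663.2 129.1 196. ]
scene tops 174
[ 521.6 -319.6  171.6] ((520.327880859375, -320.29119873046875), (46.27865982055664, 20.86288070678711), 88.2645034790039)
[ 583.4 -324.6  171.9] ((578.901611328125, -324.2075500488281), (48.292720794677734, 27.780073165893555), 79.40095520019531)
holdertop 166 ((550.1005249023438, -321.74267578125), (63.27186584472656, 105.0341567993164), 84.31419372558594)
side tops 103
[ 513.3 -312.5  170.1] ((514.2758178710938, -312.53021240234375), (52.20903015136719, 18.846437454223633), 83.82943725585938)
[ 576.2 -318.8  169.3] ((575.25933
[... 632 characters left out ...]
0.7] 958 [541.2 423.3  32.3] [640.4 501.7  90.8]
scene [226.7 280.7] 736 [ 689.3 -297.8   34.1] [ 758.9 -218.8  101.8]
scene [318.1 273.6] 73 [595.1 -33.4  31.1] [625.9  -5.   40.7]
scene [526.7 335.3] 296 [732.7 472.1  34.6] [759.5 597.9  43.7]
side [370.8 208.2] 3924 [ 358.6 -591.6   32.7] [ 620.8 -204.7  171.9]
side [291.7 216.8] 730 [ 679.9 -289.3   31.7] [ 756.6 -213.2   98. ]
side [259.4 272.6] 1188 [628.   55.6  40.8] [680.6 126.7 191.9]
side [293.6 277.1] 64 [591.9 -27.5  30.6] [619.9   0.3  37.5]
side [290.3 377. ] 365 [438.1 312.4  31.5] [472.4 352.3  92.4]
side [208.3 404.2] 1564 [538.7 429.2  31.2] [632.9 508.9  89.2]
side [122.2 414.9] 576 [730.2 472.6  31. ] [759.4 598.3  41.4]
```

```bash
cat >> h.py <<'E'
def delta(pos,Rt):
    s=sense();R0=R.from_quat(s['tcp_rot'])
    d=R0.inv().apply(np.array(pos)-s['tool_pos'])/10
    w=(R0.inv()*R.from_matrix(Rt)).as_rotvec()
    print('shift cm',d.round(2),'rot',w.round(3))
def Rdown(yaw=0,lean=0):
    # tool x along +y(yawed), z down, leaned back
    B=np.array([[0,1,0],[1,0,0],[0,0,-1]]).T.astype(float)
    B=np.array([[0,1,0],[1,0,0],[0,0,-1.]])
    return R.from_euler('z',yaw).as_matrix()@R.from_euler('y',lean).as_matrix()@B
E
python3 - <<'E'
from h import *
d=grab_frame('wrist');print(np.round(d['tool_from_camera'],3))
delta([560,-20,240],Rdown(0))
print(Rdown())
E
```

```text
[[ 1.00000e+00  1.00000e-03  1.00000e-03 -6.90000e-02]
 [-1.00000e-03  9.51000e-01  3.09000e-01 -7.95000e+01]
 [-1.00000e-03 -3.09000e-01  9.51000e-01 -1.35528e+02]
 [ 0.00000e+00  0.00000e+00  0.00000e+00  1.00000e+00]]
shift cm [34.94 52.33 -0.09] rot [-0.    -0.001  0.33 ]
[[ 0.  1.  0.]
 [ 1.  0.  0.]
 [ 0.  0. -1.]]
```

```bash
python3 -m creep '[[2,3,0,0,0,0.03,4],[5,7.5,0,0,0,0.06,2],[8,12,0,0,0,0.09,0],[11,16.5,0,0,0,0.12,0],[14,21,0,0,0,0.15,0],[17,25.5,0,0,0,0.18,0],[20,30,0,0,0,0.21,0],[23,34.5,0,0,0,0.24,0],[26,39,0,0,0,0.27,0],[28.5,42.7,0,0,0,0.3,0],[29.5,44.2,0,0,0,0.33,0],[29.5,44.2,0,0,0,0.33,0]]'
python3 - <<'E'
from h import *
st=sense();d=grab_frame('wrist');save('wrist1',d['frame']);np.savez('wrist1.npz',W=cloud(d,st),f=d['frame'])
print(st['tool_pos'],R.from_quat(st['tcp_rot']).as_matrix().round(3))
E
```

```text
time: 1.4
tool_pos: [502.9, -94.0, 237.8]
tcp_rot: [0.706, 0.708, 0.0, -0.001]
ft_force: [-0.6, -0.6, -1.1]
grip_width: 0.1
[502.87407653 -94.02675614 237.84511878] [[-0.003  1.    -0.002]
 [ 1.     0.003  0.002]
 [ 0.002 -0.002 -1.   ]]
```

View pics/wrist1.png

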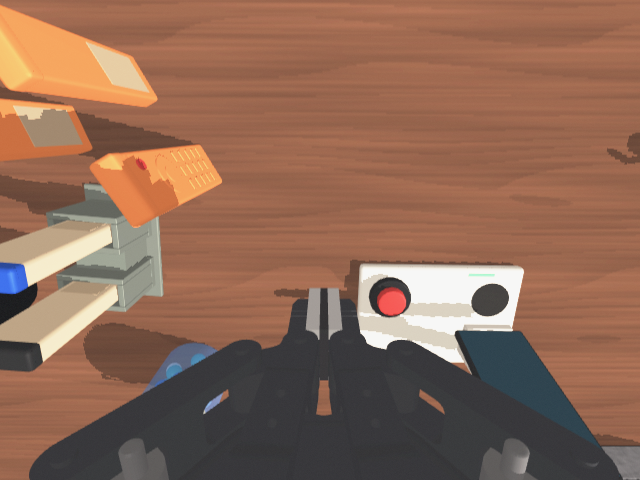

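The wrist view shows the red button at (390,300), the white plate with its front edge from (360,264) to (522,268), and the dark phone from (470,335). The blue top end is at (12,277), the black one at (20,355), and an orange look-alike at (155,180). Next I measure from this view.

Run:
```python
from h import *
np.set_printoptions(precision=1,suppress=True)
D=np.load('wrist1.npz');W=D['W'];f=D['f'].astype(int)
m=np.zeros((480,640),bool);m[255:365,350:530]=True
r,g,b=f[...,0],f[...,1],f[...,2]
red=m&(r>150)&(g<100)&(W[...,2]>33)
P=W[red];print('red top',len(P),P.mean(0),(P.max(0)+P.min(0))/2,cv2.minEnclosingCircle(P[:,:2].astype(np.float32)))
blk=m&(f.sum(-1)<150)&(W[...,2]>18)&(W[...,2]<36);blk[:,450:]=False
P=W[blk];print('ring',cv2.minEnclosingCircle(P[:,:2].astype(np.float32)))
plate=m&(np.abs(W[...,2]-14)<3);P=W[plate];print('z',np.median(P[:,2]))
# edges: front edge x by column; left, right y by row
fe=[]
for u in range(365,515,3):
    v=np.nonzero(plate[:,u])[0]
    if len(v): fe.append(W[v[0],u,:2])
fe=np.array(fe);p=np.polyfit(fe[:,1],fe[:,0],1);print('front edge x=',p,np.std(fe[:,0]-np.polyval(p,fe[:,1])))
le=[];re=[]
for v in range(272,330,2):
    u=np.nonzero(plate[v])[0]
    le.append(W[v,u[0],:2]);re.append(W[v,u[-1],:2])
print('left',np.median(le,0),'right',np.median(re,0))
ph=np.zeros((480,640),bool);ph[335:440,460:620]=True
ph&=(W[...,2]>50)&(f.sum(-1)<220)
P=W[ph]
for _ in range(4):
    c=P.mean(0);n=np.linalg.svd(P-c,full_matrices=False)[2][2];d=(P-c)@n;P=P[np.abs(d)<max(2*d.std(),1)]
n*=np.sign(-n[0]);print('phone',len(P),c,n.round(4),d.std(),P.min(0),P.max(0),'lean',np.arcsin(n[2]),'yaw',np.arctan2(-n[1],-n[0]))
h=np.zeros((480,640),bool);h[170:330,30:170]=True
ht=h&(np.abs(W[...,2]-70)<3)&(f.max(-1)-f.min(-1)<60);P=W[ht];print('holder top',len(P),cv2.minAreaRect(P[:,:2].astype(np.float32)),P.min(0),P.max(0))
# blue remote beige face sides & edges
bl=np.zeros((480,640),bool);bl[210:300,0:130]=True
bl&=(W[...,2]>80)&(W[...,2]<178)&(W[...,0]>490)&(W[...,0]<545)
P=W[bl];print('blue',len(P),P.min(0),P.max(0),np.percentile(P,[2,50,98],0))
```

```text
red top 543 [606.5 -17.7  36.9] [607.  -17.   36.3] ((607.5101928710938, -16.771739959716797), 15.80665397644043)
ring ((606.6632690429688, -17.35628318786621), 23.14915657043457)
z 15.338609205486748
front edge x= [  0.  573.7] 0.41791384592783926
left [615.2 -50.9] right [614.7 136.2]
phone 8067 [563.8  16.8 216.4] [-0.8  0.6 -0.2] 5.566709923689179 [488.8 -59.6  57.7] [657.7 125.  315.4] lean -0.20784499633168688 yaw -0.6291273346316061
holder top 2062 ((548.1573486328125, -320.294189453125), (65.17866516113281, 98.44684600830078), 85.08451843261719) [ 496.8 -355.2   67. ] [ 599.4 -284.3   73. ]
blue 4342 [ 506.3 -338.1   80.1] [ 527.6 -292.6  175.1] [[ 506.8 -334.3   82.8]
 [ 511.2 -297.4  133.6]
 [ 526.3 -294.3  173.3]]
```

Run:
```python
from h import *
np.set_printoptions(precision=4,suppress=True)
D=np.load('wrist1.npz');W=D['W'];f=D['f'].astype(int)
print(cv2.boxPoints(cv2.minAreaRect(W[(np.abs(W[...,2]-14.5)<2)&(np.abs(W[...,0]-640)<80)&(np.abs(W[...,1]-42)<100)][:,:2].astype(np.float32))))
def plane(P,t):
    for _ in range(6):
        c=P.mean(0);n=np.linalg.svd(P-c,full_matrices=False)[2][2];d=(P-c)@n;P=P[np.abs(d)<max(2*d.std(),t)]
    return P,c,n,d.std()
m=(W[...,2]>70)&(W[...,1]>45)&(W[...,0]>615)&(W[...,2]<200)
m[:,:460]=False
P,c,n,s=plane(W[m],1.)
n*=np.sign(-n[0]);print('phone',len(P),c,n,s,P.min(0),P.max(0),'lean',np.arcsin(n[2]),'yaw',np.arctan2(-n[1],-n[0]))
D2=np.load('side0.npz');W2=D2['W'];f2=D2['f'].astype(int)
m=np.zeros((480,640),bool);m[235:310,240:290]=True
m&=(W2[...,2]>60)&(f2.sum(-1)<200)
P,c,n,s=plane(W2[m],2.);n*=np.sign(-n[0]);print('phone side',len(P),c,n,s,P.min(0),P.max(0),'lean',np.arcsin(n[2]),'yaw',np.arctan2(-n[1],-n[0]))
# remote blue side plane (+y side) and -x face
h=np.zeros((480,640),bool);h[200:290,0:125]=True
m=h&(W[...,2]>85)&(W[...,2]<170)&(W[...,0]>495)&(W[...,0]<545)&(W[...,1]<-280)
A=W[m]
P=A[A[:,1]>-303];P,c,n,s=plane(P,.7);print('side face',len(P),c,n,s,P.min(0),P.max(0))
P=A[A[:,0]<509]
P,c,n,s=plane(P,.7);print('back face',len(P),c,n,s,P.min(0),P.max(0))
h=np.zeros((480,640),bool);h[170:330,30:170]=True
m=h&(np.abs(W[...,2]-69.5)<2)&(f.max(-1)-f.min(-1)<60);r=cv2.minAreaRect(W[m][:,:2].astype(np.float32));print('holder',r,cv2.boxPoints(r))
delta([602,-19,100],Rdown(0))
```

```text
[[570.3752 -50.8049]
 [699.8343 -53.9626]
 [704.4623 135.7778]
 [575.0032 138.9355]]
phone 4567 [645.0993  93.742  113.8023] [-0.9796  0.0112  0.2006] 0.4774117330315655 [634.984   51.3684  70.0459] [662.2883 123.7401 195.4474] lean 0.20196449663467841 yaw -0.011399988374997014
phone side 707 [647.9507  92.1226 129.5178] [-0.9789  0.0112  0.204 ] 1.2309658756974393 [631.6609  51.1509  60.2892] [663.1684 129.1839 195.975 ] lean 0.2054538969518924 yaw -0.011483926298294174
side face 1670 [ 518.175  -295.4114  133.6844] [-0.0575 -0.9983  0.0006] 0.5174441966603145 [ 509.6898 -296.9773   85.0092] [ 527.1975 -294.0963  169.9896]
back face 1128 [ 507.9562 -321.0109  121.5894] [ 0.9972 -0.0743  0.0008] 0.25569008679057603 [ 506.3089 -337.8736   85.1347] [ 508.9994 -298.4382  168.8359]
holder ((548.1573486328125, -320.294189453125), (65.17866516113281, 98.44684600830078), 85.08451843261719) [[ 496.3225 -348.5459]
 [ 594.4072 -356.9814]
 [ 599.9922 -292.0425]
 [ 501.9075 -283.6069]]
shift cm [ 7.63 10.09 13.8 ] rot [-0.002 -0.001  0.003]
```

```bash
python3 -m creep '[[3,4,0,0,0,0,0],[5.5,7.5,0,0,0,0,0],[7.2,9.9,1,0,0,0,0],[7.6,10.4,4,0,0,0,0],[7.6,10.4,8,0,0,0,0],[7.6,10.4,12,0,0,0,0],[7.6,10.4,15,0,0,0,0],[7.6,10.4,16.5,0,0,0,0],[7.6,10.4,16.5,0,0,0,0],[7.6,10.4,16.5,0,0,0,0]]'
python3 - <<'E'
from h import *
st=sense();print(st['tool_pos'],st['ft_force']);d=grab_frame('wrist');save('wrist2',d['frame'])
E
```

```text
time: 2.45
tool_pos: [605.3, -20.0, 73.8]
tcp_rot: [0.706, 0.708, -0.0, -0.001]
ft_force: [-0.1, 0.7, -0.1]
grip_width: 0.2
[605.27118429 -20.04778122  73.81143611] [-0.14391614  0.71019531 -0.11565956]
```

View pics/wrist2.png

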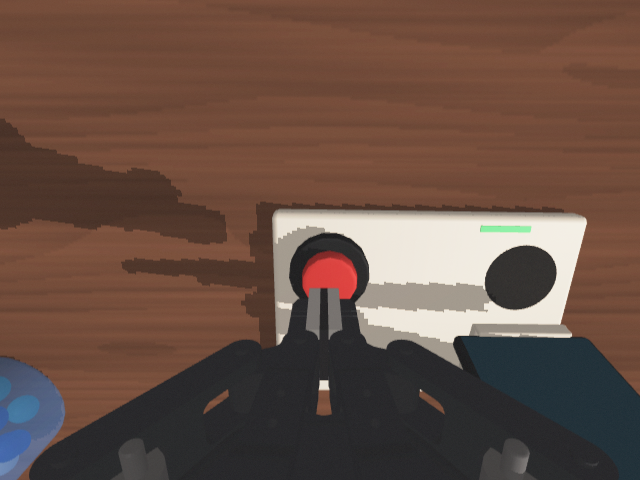

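The closed tips are over the red button at (329,285) and the phone edge at (457,338) is clear. Pressing now.

```bash
python3 -m creep '[[0.2,0.1,1.5,0,0,0,0],[0.2,0.1,2.7,0,0,0,0],[0.2,0.1,3.2,0,0,0,0],[0.2,0.1,3.5,0,0,0,0],[0.2,0.1,3.6,0,0,0,0],[0.2,0.1,3.6,0,0,0,0]]'
```

```text
time: 3.1
tool_pos: [606.7, -17.8, 39.1]
tcp_rot: [0.706, 0.708, 0.0, -0.0]
ft_force: [-2.6, -0.2, 4.3]
grip_width: -0.1
```

```bash
python3 -m creep '[[0,0,0.15,0,0,0,0],[0,0,0.3,0,0,0,0],[0,0,0.3,0,0,0,0],[0,0,0.3,0,0,0,0]]'
```

```text
time: 3.5
tool_pos: [606.8, -17.8, 38.0]
tcp_rot: [0.706, 0.708, 0.001, 0.0]
ft_force: [-7.0, 1.7, 13.1]
grip_width: -0.1
```

The tip stopped at z = 30 with 13 N, so the button is on its stop. Next I rise and go over the remote.

```bash
python3 -m creep '[[0,0,-2,0,0,0,0],[0,0,-6,0,0,0,0],[0,0,-10.5,0,0,0,0],[0,0,-15,0,0,0,1],[0,0,-19,0,0,0,3],[-2,-0.5,-21,0,0,0,5],[-6,-2,-21,0,0,0.01,6.5],[-10.5,-3,-21,0,0,0.02,6.5],[-15,-4.5,-21,0,0,0.04,6.5],[-19.5,-6,-21,0,0,0.05,6.5],[-22.5,-7,-21,0,0,0.06,6.5],[-23,-7.2,-21,0,0,0.07,6.5]]'
python3 - <<'E'
from h import *
np.set_printoptions(precision=3,suppress=True)
st=sense();d=grab_frame('wrist');save('wrist3',d['frame']);np.savez('wrist3.npz',W=cloud(d,st),f=d['frame'])
print(st['tool_pos'],st['ft_force'],st['joint_velocities'])
E
```

```text
time: 4.7
tool_pos: [534.4, -251.5, 247.6]
tcp_rot: [0.732, 0.682, 0.001, 0.001]
ft_force: [-0.3, 0.1, -1.0]
grip_width: 65.2
[ 534.372 -251.49   247.611] [-0.341  0.073 -0.966] [-0.037  0.005  0.007 -0.018  0.001 -0.05 ]
```

View pics/wrist3.png

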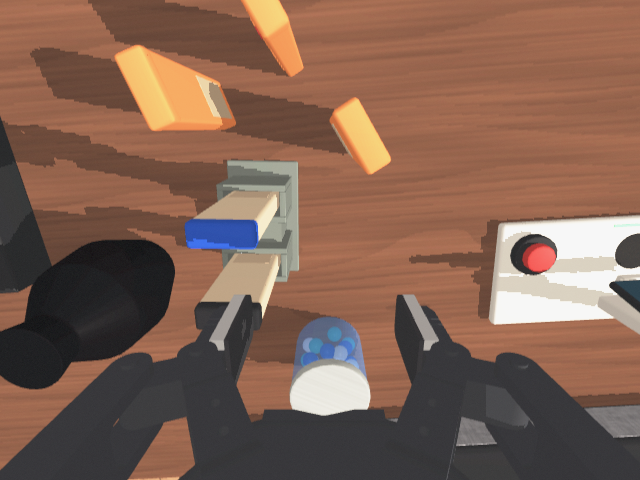

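The blue top is at (222,233) with the black remote behind it at (228,310). The orange ones are at (175,95) and (360,135), and the vase is at (100,295). Next, the top's pose.

Run:
```python
from h import *
np.set_printoptions(precision=3,suppress=True)
D=np.load('wrist3.npz');W=D['W'];f=D['f'].astype(int)
h=np.zeros((480,640),bool);h[180:260,175:275]=True
m=h&(W[...,2]>169)&(W[...,2]<177)&(f[...,2]>f[...,0]+40)
r=cv2.minAreaRect(W[m][:,:2].astype(np.float32));print('top',m.sum(),np.median(W[m],0),r,cv2.boxPoints(r))
m=h&(W[...,2]>85)&(W[...,2]<165)
A=W[m]
def plane(P,t):
    for _ in range(6):
        c=P.mean(0);n=np.linalg.svd(P-c,full_matrices=False)[2][2];d=(P-c)@n;P=P[np.abs(d)<max(2*d.std(),t)]
    return P,c,n,d.std()
for nm,P in [('side',A[(A[:,1]>-300)&(A[:,0]<540)]),('back',A[(A[:,0]<509.5)])]:
    P,c,n,s=plane(P,.7);print(nm,len(P),c,n,s)
v=(W[...,2]>30)&(W[...,1]<-380)&(W[...,0]>440);print('vase',W[v].min(0),W[v].max(0))
o=(W[...,2]>130)&(W[...,2]<200)&(f[...,0]>200)&(f[...,2]<110)&(f[...,0]>f[...,2]+100);print(W[o].min(0),W[o].max(0))
delta([517,-318.5,190],Rdown(-.07))
```

```text
top 1919 [ 515.853 -317.109  173.011] ((516.7390747070312, -317.7923278808594), (46.04898452758789, 18.956161499023438), 84.27896118164062) [[ 505.013 -339.757]
 [ 523.875 -341.647]
 [ 528.465 -295.827]
 [ 509.603 -293.938]]
side 349 [ 516.952 -295.452  129.675] [0.024 1.    0.   ] 0.3483141224153918
back 1121 [ 507.949 -319.714  129.422] [ 0.997 -0.082  0.002] 0.18912581590825794
vase [ 486.081 -605.313   30.035] [ 648.089 -418.845  177.926]
[ 382.469 -366.06   130.029] [ 484.542 -204.155  163.118]
shift cm [-6.9  -1.3   5.75] rot [ 0.002 -0.    -0.001]
```

```bash
python3 -m creep '[[-3.5,-0.6,0,0,0,0,6.5],[-6.2,-1.2,0,0,0,0.01,6.5],[-6.7,-1.3,0,0,0,0.01,6.5],[-6.7,-1.3,0,0,0,0.01,6.5],[-6.7,-1.3,2,0,0,0.01,6.5],[-6.7,-1.3,4.5,0,0,0.01,6.5],[-6.7,-1.3,5,0,0,0.01,6.5],[-6.7,-1.3,5,0,0,0.01,6.5]]'
python3 - <<'E'
from h import *
np.set_printoptions(precision=3,suppress=True)
st=sense();d=grab_frame('wrist');save('wrist4',d['frame'])
print(st['tool_pos'],st['ft_force'])
delta([516.8,-317.9,139],Rdown(-.08))
E
```

```text
time: 5.55
tool_pos: [517.2, -315.4, 197.0]
tcp_rot: [0.734, 0.679, 0.0, -0.0]
ft_force: [0.0, 0.3, 0.5]
grip_width: 64.8
[ 517.241 -315.358  196.999] [0.006 0.31  0.494]
shift cm [-0.2  -0.08  5.92] rot [0.002 0.    0.001]
```

View pics/wrist4.png

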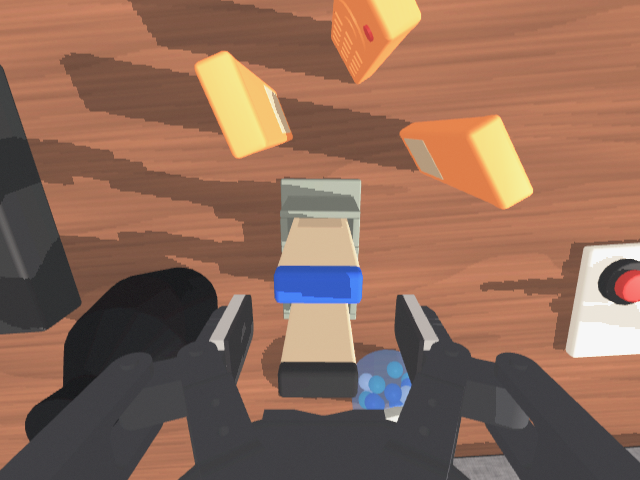

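The blue top, columns 275–361, sits between the open pads (245 and 400), so I go down and grip.

```bash
python3 -m creep '[[-0.2,-0.1,2,0,0,0,6.5],[-0.2,-0.1,4,0,0,0,6.5],[-0.2,-0.1,5.6,0,0,0,6.5],[-0.2,-0.1,5.9,0,0,0,6.5],[-0.2,-0.1,5.9,0,0,0,6.5],[-0.2,-0.1,5.9,0,0,0,5.2],[-0.2,-0.1,5.9,0,0,0,4.6],[-0.2,-0.1,5.9,0,0,0,4],[-0.2,-0.1,5.9,0,0,0,4],[-0.2,-0.1,5.9,0,0,0,4],[-0.2,-0.1,5.9,0,0,0,4]]' 60
python3 - <<'E'
from h import *
st=sense();d=grab_frame('wrist');save('wrist5',d['frame'])
print(st['tool_pos'],st['ft_force'],st['grip_width'])
E
```

```text
time: 6.7
tool_pos: [517.5, -318.4, 141.0]
tcp_rot: [0.734, 0.679, 0.001, 0.002]
ft_force: [-0.4, 0.5, 5.5]
grip_width: 45.2
[ 517.5381215  -318.41440914  140.95997606] [-0.41244929  0.5403901   5.46985467] 45.15718123895249
```

View pics/wrist5.png

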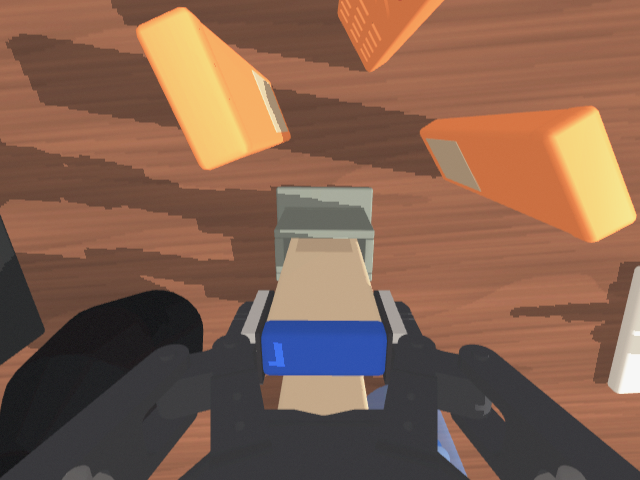

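Gripped at 45 mm width across the blue end. Lifting straight up.

```bash
python3 -m creep '[[0,0,-0.5,0,0,0,4],[0,0,-1.5,0,0,0,4],[0,0,-3.5,0,0,0,4],[0,0,-6,0,0,0,4],[0,0,-9,0,0,0,4],[0,0,-12,0,0,0,4],[0,0,-15,0,0,0,4],[0,0,-17,0,0,0,4],[0,0,-17.5,0,0,0,4],[0,0,-17.5,0,0,0,4],[0,0,-17.5,0,0,0,4]]' 60
python3 - <<'E'
from h import *
for n in ['scene','side']:
    st=sense();d=grab_frame(n);save(n+'6',cv2.resize(d['frame'][100:340,150:470],(640,480)))
print(st['tool_pos'],st['ft_force'],st['grip_width'])
delta([500,60,330],Rdown(-.0115,.203))
E
```

```text
time: 7.85
tool_pos: [516.4, -317.6, 314.3]
tcp_rot: [0.734, 0.679, 0.001, 0.001]
ft_force: [0.0, -0.3, -1.5]
grip_width: 45.5
[ 516.27690939 -317.66086156  314.17553596] [-0.92244765  0.83697626 -1.0206095 ] 45.67532165562022
shift cm [37.52 -4.6  -1.6 ] rot [ 0.205 -0.006 -0.067]
```

View pics/scene6.png

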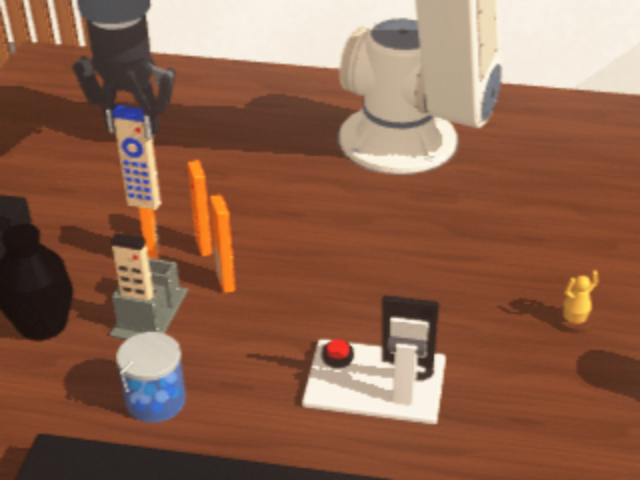

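View pics/side6.png

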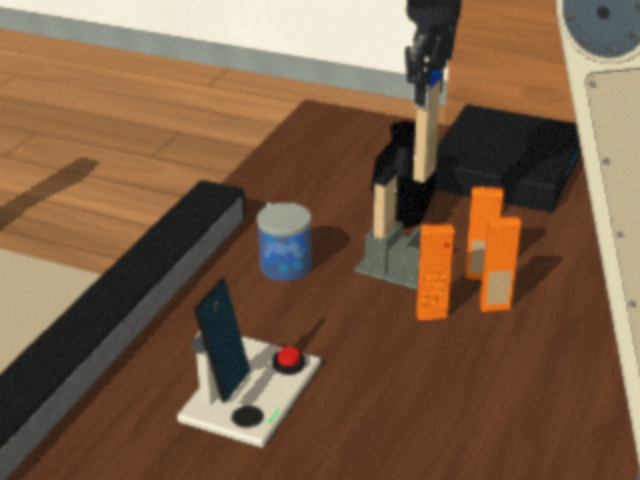

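Held and lifted, with its keys facing +x at scene crop (137,165). The button's red top (338,350), the phone and the black remote are unchanged. Carrying it towards the focus at height.

```bash
python3 -m creep '[[2,-0.3,0,0,0,0,4],[5.5,-0.7,0,0,0,0,4],[9.5,-1.2,0,0.02,0,-0.01,4],[13.5,-1.7,0,0.04,0,-0.02,4],[17.5,-2.2,0,0.07,0,-0.03,4],[21.5,-2.7,0,0.1,0,-0.04,4],[25.5,-3.2,0,0.13,0,-0.05,4],[29.5,-3.7,0,0.16,0,-0.06,4],[33.5,-4.2,0,0.19,-0.005,-0.067,4],[36.5,-4.6,0,0.205,-0.006,-0.067,4],[37.5,-4.6,0,0.205,-0.006,-0.067,4],[37.5,-4.6,0,0.205,-0.006,-0.067,4]]' 60
python3 - <<'E'
from h import *
st=sense();print(st['tool_pos'],st['ft_force'],st['grip_width'])
delta([511.9,89.8,255.4],Rdown(-.0115,.203))
E
```

```text
time: 9.15
tool_pos: [499.9, 60.8, 313.1]
tcp_rot: [0.707, 0.7, -0.072, -0.072]
ft_force: [-0.3, -0.3, -1.0]
grip_width: 45.5
[499.93808305  60.79698467 313.06353447] [-0.26143625 -0.29505587 -0.99896869] 45.45780671298062
shift cm [2.91 2.31 5.41] rot [-0.001  0.001  0.002]
```

```bash
python3 -m creep '[[1,0.8,1,0,0,0,4],[2,1.6,2.5,0,0,0,4],[2.8,2.2,4,0,0,0,4],[2.9,2.3,5,0,0,0,4],[2.9,2.3,5.4,0,0,0,4],[2.9,2.3,5.4,0,0,0,4],[2.9,2.3,5.4,0,0,0,4]]' 60
python3 - <<'E'
from h import *
for n in ['scene','side','wrist']:
    st=sense();d=grab_frame(n);save(n+'7',d['frame'] if n=='wrist' else cv2.resize(d['frame'][130:340,180:460],(800,600)))
    np.savez(n+'7.npz',W=cloud(d,st),f=d['frame'])
print(st['tool_pos'],R.from_quat(st['tcp_rot']).as_matrix().round(3),st['ft_force'],st['grip_width'])
E
```

```text
time: 9.85
tool_pos: [512.0, 89.1, 256.3]
tcp_rot: [0.707, 0.7, -0.071, -0.072]
ft_force: [-0.2, -0.2, -1.0]
grip_width: 44.7
[512.0586046   89.42518079 256.38154963] [[ 0.01   0.979 -0.201]
 [ 1.    -0.01   0.002]
 [ 0.    -0.201 -0.98 ]] [-0.51797561  0.46350553 -1.77272171] 45.11054727683705
```

View pics/scene7.png

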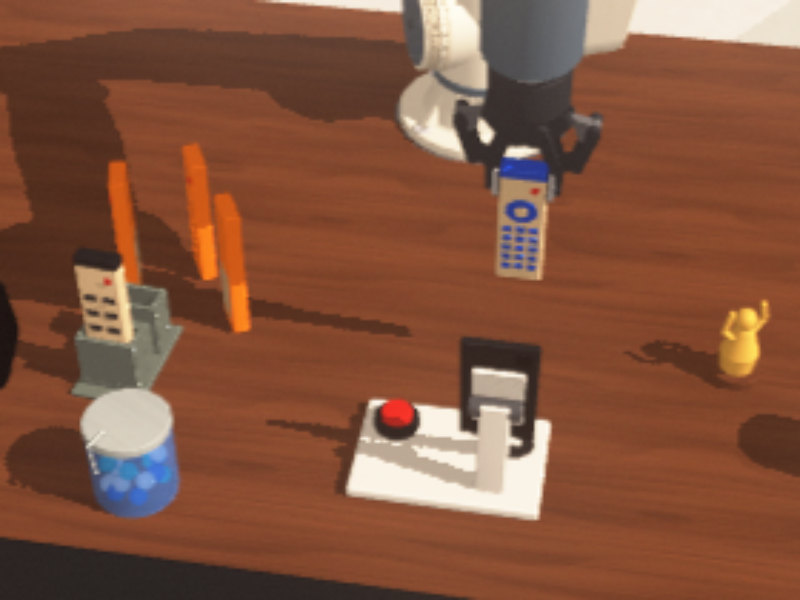

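View pics/side7.png

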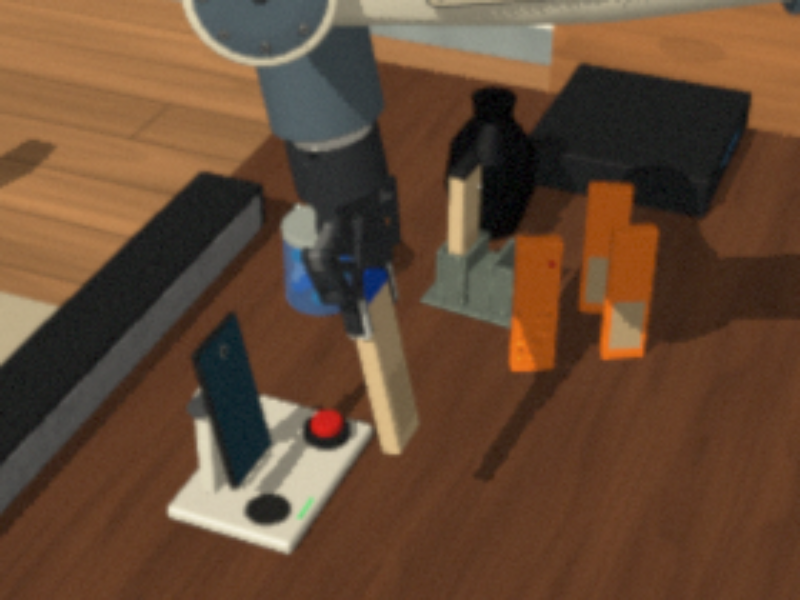

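View pics/wrist7.png

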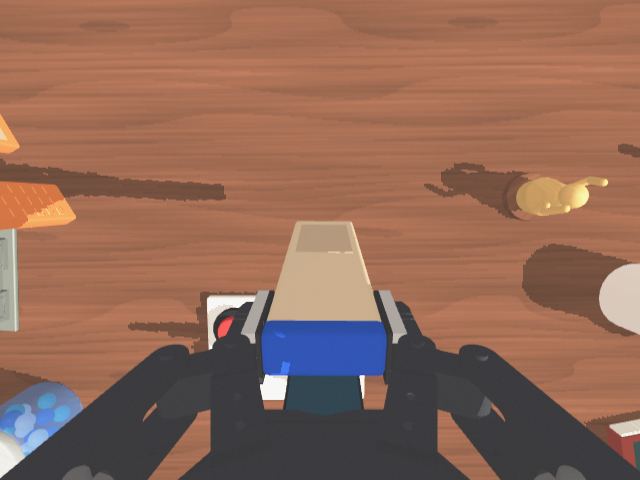

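The remote is held leaning parallel to the phone with its keys towards it (scene crop (522,225)), and it is clear of everything. Next I measure it.

Run:
```python
from h import *
np.set_printoptions(precision=3,suppress=True)
def plane(P,t):
    for _ in range(6):
        c=P.mean(0);n=np.linalg.svd(P-c,full_matrices=False)[2][2];d=(P-c)@n;P=P[np.abs(d)<max(2*d.std(),t)]
    return P,c,n,d.std()
th,yw=.203,-.0115
RF=R.from_euler('z',yw)*R.from_euler('y',th); F=np.array([510.8,89.7,205.6])
def loc(P): return RF.inv().apply(P-F)
for n in ['wrist','side','scene']:
    D=np.load(n+'7.npz');W=D['W'];f=D['f'].astype(int)
    L=loc(W.reshape(-1,3)).reshape(W.shape)
    m=(np.abs(L[...,1])<32)&(np.abs(L[...,0]+9)<25)&(L[...,2]>-95)&(L[...,2]<85)
    beige=m&(f[...,0]>120)&(f[...,0]-f[...,2]>15)&(f[...,1]>90)
    P=L[beige];print(n,len(P),'min',np.percentile(P,1,0),'max',np.percentile(P,99,0))
    Q=L[m&(f[...,2]>f[...,0]+60)];
    if len(Q): print(' blue',len(Q),np.percentile(Q,1,0),np.percentile(Q,99,0))
    if n=='scene': sel=P[P[:,2]<40]
    elif n=='side': sel=P[(P[:,2]<20)&(P[:,0]<-14)]
    else: sel=P[P[:,2]<40]
    p,c,nn,s=plane(sel,.8);print(' plane',len(p),c,nn,s)
    # lens/phone
    ph=(np.abs(L[...,1])<40)&(np.abs(L[...,0]-150)<12)&(L[...,2]>-120)&(L[...,2]<30)&(f.sum(-1)<260)
    if ph.sum()>50:
        p,c,nn,s=plane(L[ph],1.);print(' phone',len(p),c,nn,s,'z',p.min(0),p.max(0))
```

```text
wrist 8337 min [-19.778 -22.246 -69.632] max [-17.509  21.564  70.649]
 blue 6662 [-19.665 -22.322  72.492] [-2.021 21.717 83.446]
 plane 4493 [-19.035  -0.326  -1.525] [ 1.    -0.002 -0.006] 0.3089086661089788
 phone 2524 [150.322   0.026 -74.863] [-1.    -0.001 -0.005] 0.45982869729354475 z [ 149.237  -36.032 -100.187] [151.406  35.94  -49.47 ]
side 542 min [-21.692 -19.475 -78.51 ] max [-2.814 29.995 62.22 ]
 blue 60 [-21.315 -20.886  70.444] [-4.004 19.917 81.561]
 plane 187 [-18.948  10.193 -22.623] [ 0.999 -0.034 -0.005] 1.1072953916043
 phone 713 [149.733   3.762 -48.742] [-1.     0.001  0.003] 1.2298148388515253 z [ 147.191  -36.04  -119.964] [152.281  39.936  20.426]
scene 416 min [ -8.347 -30.169 -76.075] max [ 5.127 25.669 76.723]
 blue 188 [-17.493 -23.088 -56.832] [ 5.443 17.969 84.276]
 plane 225 [ -0.328  -3.299 -22.009] [ 1.    -0.012 -0.003] 1.6256350938436694
 phone 329 [159.795  -0.942 -25.836] [1.    0.005 0.002] 1.2455834731512432 z [ 157.23   -37.499 -119.819] [161.976  33.997  24.268]
```

```bash
python3 -m creep '[[0,0,0,0,0,0,4],[0,0,0,0,0,0,4],[0,0,0,0,0,0,4],[0,0,0,0,0,0,4]]' 60
python3 - <<'E'
from h import *
np.set_printoptions(precision=3,suppress=True)
D=np.load('scene0.npz');D1=np.load('scene7.npz')
for a in (D,D1):
    W=a['W'];m=np.zeros((480,640),bool);m[205:260,195:232]=True
    m&=(W[...,2]>100)&(W[...,0]>560)&(W[...,0]<610);print('black',m.sum(),np.nanmedian(W[m],0))
s=sense();print(s['tool_pos'],s['joint_velocities'],s['grip_width'],s['time'])
print(close_job())
E
```

```text
time: 10.4
tool_pos: [512.0, 89.5, 256.3]
tcp_rot: [0.707, 0.7, -0.071, -0.072]
ft_force: [0.4, 0.5, -1.5]
grip_width: 45.5
black 386 [ 587.594 -322.249  144.021]
black 388 [ 587.757 -322.444  143.709]
[512.046  89.522 256.276] [ 0.     0.003 -0.002  0.    -0.001  0.001] 45.494320785211215 10.4
the job is handed in; nothing more can be done
None
```

I pressed the call button to its stop, then lifted the blue-ended remote and held it facing the phone at the focus point. I handed the job in at 10.4 s; it reports no verdict.

- **Button:** the closed fingertips stopped at about z = 30 mm with 13 N, which is more than the 5 N spring. I judged it fully down from that force and height alone.
- **Grasp:** I gripped the remote across its 46 mm width at 60 N and lifted it straight out. The opening stayed near 45 mm throughout.
- **Final pose:** by the wrist camera the key face was about 1 mm short of the focus along the lens axis, 0.3 mm across and 2–3 mm high. It was parallel to the phone within about 0.01 rad, which leans 0.203 rad, and the arm was still.
- **Surroundings:** the phone's screen plane was unchanged within about 1 mm, and the black remote within about 0.4 mm. I did not measure the other items again. Those in the last pictures looked in place, but most of the vase was cut off in the last scene crop.
- **Disagreement:** the scene camera's coarser readings differ by a few millimetres (3 mm in y), still well inside the tolerances.

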